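# Hold the drawer front against its box for screwing

## Task

Be my third hand: take the loose blue drawer front by its pull and hold it, pull outward and upright, flat against the front of the small wooden drawer box in the cradle, with the front overhanging the box evenly all round. Push it straight back against the cradle's spring until the orange pointer stands within the green part of the gauge, without ever driving the box back to its stop, and finish there, still gripping and pressing steadily, so that I can drive the screws from inside. Leave the screwdriver, the tin and the mug where they are.

Things in the scene. Friction and masses are not known exactly. Their poses are not given: they have to be found in the camera images.
- drawer_front: Loose drawer front, standing upright: blue board 16 (x) x 120 (y) x 80 (z) mm, about 0.15 kg, with a dark wooden block pull on its -x face: 24 mm wide (y, centred), 40 deep (x = -8 to -48), 40 high (z = 32 to 72); grip that across its width from above. Origin: centre of the board's underside; +x out of its plain back, z up. Held in place its underside is about 22 mm above the worktop.
- front_pull (a point): The place to grip on the drawer front's pull: (-30, 0, 52) mm from the front's origin, axes as the front's.
- front_back (a point): Centre of the plain back face of the drawer front: (8, 0, 40) mm from its origin, axes as the front's. It belongs on box_face, with the axes of both parallel.
- cradle: Aluminium cradle fixed to the worktop; the drawer box rides on its rails. Origin: on the worktop below the middle of the box's front face (spring relaxed); +x along the rails to the spring housing, away from the robot within 0.35 rad; z up. Its base plate begins 35 mm behind the box's front face. Rear end at x = 235 mm. The gauge stands at x = 46 to 90, y = -59 to -93, 72 high.
- box_face (a point): Centre of the flat front face of the light wooden open-topped drawer box (120 deep x 104 wide x 64 mm high, underside 30 mm above the worktop, so this point is 62 mm above it). Axes as the cradle's: push along +x. It moves with the box. The blue front, centred here, overhangs the box by 8 mm all round.
- drawer_box (a joint): How far the drawer box is pushed back along the cradle's +x, m: 0 relaxed, 0.036 at its stop. The spring pushes back with 2.4 N + 300 N/m x travel. The box's orange pointer lies over a gauge plate beside the box (at the cradle's -y side): pale from 0 to 0.012, green from 0.012 to 0.026 (6 to 10 N), red beyond.
- screwdriver: Screwdriver lying on the worktop to the right of the cradle; bystander. Origin: on its underside, about its middle.
- tin: Round food tin, 75 mm across, 58 mm high, upright; bystander. Origin: centre of its underside.
- mug: Striped mug, 86 mm across, 101 mm high, upright; bystander. Origin: centre of its underside.
There are look-alikes about, which are no part of the job. What is meant by the drawer_front is not yellow, and is the larger of those in its own colour.

How it is judged:
By the outcome, as a careful person would: the job done as asked, in the order asked, and still so for the second after the job is handed in, while the arm keeps its last pose, push and grip.
It also fails if it takes over 29 s, if anything falls off the work surface, if the arm or the gripper's body presses on something with over 40 N, if the wrist force passes 120 N, or if a joint passes its speed limit or range.

## Robot

A 6-joint arm with a two-finger parallel gripper is mounted at the origin on a cart in front of the work surface, level with it; the furniture and walls round the work are solid. World frame = base frame: x ahead of the robot, y to its left, z up, the work surface at z = 0. Lengths are in m, angles in degrees, forces in N, time in s.
With the tool pointing down it reaches from about 0.325 to 1 m from the base axis. Payload 5.1 kg.
Tool frame: the origin (TCP) lies at the very end of the fingers, on their centre line; the grasp point (between the pads) lies 19 mm behind it; z points along the fingers, y is the line along which they close (so a half turn about z gives the same grasp; the last joint's range is limited). The gripper opens to 85 mm and grips with 20 to 120 N. Pads are 22 mm wide; open, the fingers measure 114 mm over their backs; the gripper's body (76 mm by 85 mm) begins 54 mm behind the grasp point. The pads swing forward as they close: fully open they stand 13 mm farther back than shut.
Start: joints at [59.668, 7.093, 94.555, -0, 78.352, -4.733], TCP at [0.281, 0.586, 0.195] pointing down, gripper open.
Joint ranges: [-149.61, 149.61], [-58.7, 133.49], [1.44, 155.28], [-77.14, 257.14], [18.33, 153.61], [-166.67, 166.67]. Speed limits (degrees/s): [147.25, 147.25, 180, 180, 180, 180].

## Interface

Orientations are given as [roll, pitch, yaw] about the fixed x, y, z axes, in that order (R = Rz(yaw) Ry(pitch) Rx(roll)).
In Python, from rig import r, cams, models gives the robot as it stands.
- The arm moves only by the tool servo_tool, never from a script. Its arguments are lists of equal length, an entry for each row: "delta_rot": the turn, a rotation vector about the tool's x, y, z in units of 6 degrees (1.0 is 6 degrees), a list of three; "delta_pos": the shift along the tool's x, y, z in m, a list of three; "gripper": the opening, from -1 (shut) to 1 (fully open). A call has 1 to 12 rows; each row shifts and turns the commanded pose from where the row before left it, along the tool's axes as they then stand; what a row does not reach is not made up. A row lasts 1/12 s, in which the tool goes at most 41.7 mm and 7.16 degrees, less where a joint would pass 70% of its speed; a pose out of reach is approached as far as the arm can. A call is refused whole if a number of a shift passes 0.0417 or a number of a turn 1, either way. A call with a gripper value outside its range is refused whole. The fingers move at their own pace and stop on an object; "force" is the grip in N (left out, the last holds). Time passes only in rows, so rows that do not move let the fingers close. It gives the time, the measured TCP pose, the force, the opening and the grip force at its end, in the units of the state.
- r.read_state(): the state, without advancing time (a new reading comes with each control period).
- cams.grab_frame(name): name is "side" or "top"; returns (picture, depth): 480x640x3 uint8, blue, green, red; 480x640 float32, m along the optical axis (not along the pixel's ray), 0 where there is no reading.
- cams.camera_info(name): a dict with "camera_matrix" (3x3 intrinsics, pixels), "view" (4x4, takes a point from world to camera coordinates). Camera axes: x right, y down, z forward; pixel columns grow to the right and rows downward; lengths in m; the calibration is good to about 2 mm. A picture is of the moment at which its call begins. camera_info takes no time and is no camera call.
- r.close_job(): hands the job in; it is judged then, once.
Trained networks look in the newest picture that a camera, given by its name, has taken for a name from the list of things; names that differ only in an ending like _2 or _b are one class to them, and where a whole thing is asked for, a point or a joint stands for the part that bears it (a point fixed in the world has none). Each returns a list of dicts, best first, with "p" (0 to 1); they miss things now and then, are a little off and sometimes report something else, mostly with a low value. They report only what shows in the picture. A call takes as long as a camera call. They do not tell look-alikes from the thing itself.
- models.silhouettes(camera, query): "mask" (480x640 bool, what is visible of it) and "rect" ([left, top, right, bottom] in pixels, round what is visible of it).
The state is a dict: "t": time; "joint_pos": joint angles; "qvel": joint speeds; "joint_torque": joint torques, N m; "ee_pos": TCP position; "orientation": TCP orientation; "wrist_force": force on the tool from outside, world axes, zero at the start; "ft_torque": the same for the moment, N m; "grip_width": finger opening in m; "grip_force": force on a finger pad.
Only numpy, scipy, OpenCV 4.12 (cv2) and the standard library are available. Lean on these libraries where they do the work, as an engineer would, in place of code of your own. Each camera call takes 0.05 s, during which the arm holds its last target. There are 200 camera calls.

## Working session

There is one attempt and no reset: what is moved stays moved. The work goes in short steps, Python scripts to look and compute and a tool call to move; the robot and the scene stay as the last step left them, time stands still between calls to the robot, and variables do not carry over. Pictures are saved under pics/ and viewed, at most 10 in all, crops included, and the job is handed in when it is done.

Besides the shell and the picture viewer there is one more tool, called after ">>>" as name(argument=value, ...) on one line, values as JSON. servo_tool: Moves the arm, as the interface text tells. Its arguments: {"type":"object","properties":{"delta_rot":{"type":"array"},"delta_pos":{"type":"array"},"gripper":{"type":"array"},"force":{"type":"number"}},"required":["delta_rot","delta_pos","gripper"]}

```bash
mkdir -p pics; ls; cat > h.py <<'E'
import numpy as np,cv2
from rig import r,cams,models
def grab(n):
    im,d=cams.grab_frame(n); return im.copy(),d.copy()
def pts(n,d,mask):
    i=cams.camera_info(n);K=np.array(i["camera_matrix"]);V=np.array(i["view"])
    v,u=np.nonzero(mask&(d>0));z=d[v,u]
    P=np.c_[(u-K[0,2])/K[0,0]*z,(v-K[1,2])/K[1,1]*z,z]
    return (P-V[:3,3])@V[:3,:3],np.c_[u,v]
E
python3 - <<'E'
from h import *
out=[]
for n in("side","top"):
    im,d=grab(n);np.savez(f"{n}0.npz",im=im,d=d)
    for q in("drawer_front","cradle","drawer_box","screwdriver","tin","mug"):
        for s in models.silhouettes(n,q):
            P,_=pts(n,d,s["mask"])
            print(n,q,round(s["p"],2),np.round(s["rect"]),np.round(np.median(P,0),3) if len(P) else None)
    out.append(im); cv2.imwrite(f"pics/{n}0.png",im)
print(r.read_state())
E
```

```text
pics
side drawer_front 0.87 [246. 272. 272. 303.] [ 0.347 -0.084  0.034]
side drawer_front 0.73 [296. 213. 323. 254.] [0.475 0.232 0.048]
side drawer_front 0.73 [266. 217. 294. 243.] [0.379 0.343 0.029]
side cradle 0.74 [319. 249. 425. 308.] [ 0.592 -0.097  0.049]
side drawer_box 0.56 [322. 244. 392. 291.] [ 0.563 -0.088  0.068]
side screwdriver 0.87 [238. 326. 284. 334.] [ 0.367 -0.263  0.021]
side tin 0.64 [350. 230. 374. 248.] [0.613 0.175 0.049]
side tin 0.64 [298. 215. 323. 254.] [0.475 0.231 0.049]
side mug 0.65 [304. 188. 336. 220.] [0.495 0.483 0.062]
top drawer_front 0.86 [230. 234. 285. 270.] [0.469 0.247 0.076]
top drawer_front 0.81 [199. 271. 222. 312.] [0.378 0.35  0.056]
top drawer_front 0.72 [386. 300. 423. 322.] [ 0.343 -0.069  0.056]
top cradle 0.89 [361. 138. 433. 245.] [ 0.593 -0.062  0.041]
top cradle 0.23 [115. 213. 165. 260.] [0.498 0.525 0.054]
top drawer_box 0.94 [362. 165. 433. 246.] [ 0.563 -0.054  0.042]
top screwdriver 0.82 [473. 242. 488. 324.] [ 0.364 -0.252  0.023]
top tin 0.84 [267. 172. 302. 207.] [0.61  0.196 0.055]
top mug 0.94 [116. 211. 164. 259.] [0.498 0.526 0.057]
{'t': 0.7, 'joint_pos': array([ 5.96688449e+01,  7.09103629e+00,  9.45549111e+01, -6.68847396e-04,
        7.83511417e+01, -4.73283051e+00]), 'qvel': array([-0.00999571,  0.0162765 ,  0.02778307,  0.01130152,  0.01287929,
       -0.0135807 ]), 'joint_torque': array([-9.64944666e-04, -4.23455679e+01, -3.65661049e+01, -1.23507780e-04,
        4.23120273e-04,  2.45961434e-05]), 'ee_pos': array([0.28086799, 0.58618072, 0.19505011]), 'orientation': array([1.79997153e+02, 8.93019645e-04, 1.54401810e+02]), 'wrist_force': array([ 0.40800583, -0.2086519 , -0.27313736]), 'ft_torque': array([ 0.00760112, -0.07123293, -0.01978039]), 'grip_force': 0.0, 'grip_width': 0.08549576903356938}
```

```bash
python3 - <<'E'
import cv2,numpy as np
s=np.load("side0.npz")["im"];t=np.load("top0.npz")["im"]
a=cv2.resize(t[120:340,100:500],(800,440),interpolation=cv2.INTER_CUBIC)
cv2.imwrite("pics/a.png",a)
b=cv2.resize(s[180:340,220:440],(800,582),interpolation=cv2.INTER_CUBIC)
cv2.imwrite("pics/b.png",b)
E
```

```text
(no output)
```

View pics/a.png

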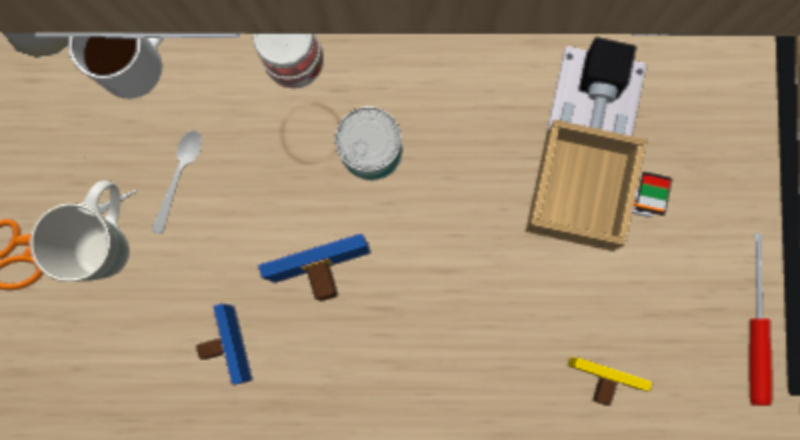

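View pics/b.png

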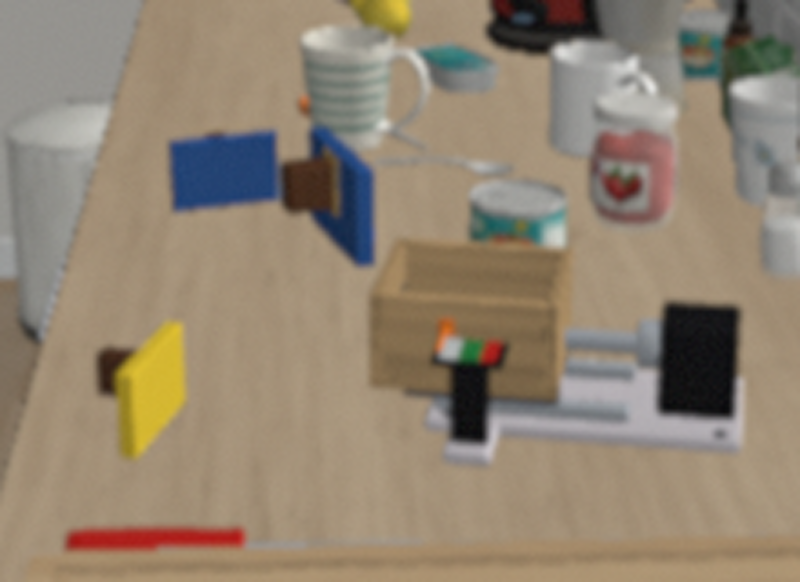

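Candidates in the top view: big blue front (258,252), small blue (210,290), yellow (405,310). I choose the one at (258,252), which is blue and the larger. Next I measure it and the box, with the close crops above as the check.

```bash
cat > m.py <<'E'
from h import *
def rect(xy,lab):
    (c,s,a)=cv2.minAreaRect((xy*1000).astype(np.float32)); print(lab,np.round(c,1),np.round(s,1),round(a,2)); return c,s,a
def colmask(im,roi,lo,hi):
    hsv=cv2.cvtColor(im,cv2.COLOR_BGR2HSV);m=cv2.inRange(hsv,lo,hi)>0
    k=np.zeros_like(m);l,t,rr,b=roi;k[t:b,l:rr]=1
    return m&k
BLUE=((100,120,40),(125,255,255))
E
python3 - <<'E'
from m import *
D={n:(np.load(n+"0.npz")["im"],np.load(n+"0.npz")["d"]) for n in("side","top")}
for n,roi in(("top",(225,228,290,275)),("side",(290,205,330,262)),("top",(195,266,227,317))):
    im,d=D[n];m=colmask(im,roi,*BLUE);P,_=pts(n,d,m)
    print(n,len(P),"z pct",np.round(np.percentile(P[:,2],[1,5,25,50,75,95,99]),4))
    if n=="top":
        T=P[P[:,2]>np.percentile(P[:,2],60)-.008] ; print(len(T),np.median(T[:,2])); rect(T[:,:2],"top")
    else: rect(P[:,:2],"side")
    m_=P[:,:2].mean(0);e=np.linalg.svd(P[:,:2]-m_,full_matrices=0)[2][0];print("pca",np.round(m_,4),np.degrees(np.arctan2(e[1],e[0])))
# pull
im,d=D["top"];k=np.zeros(d.shape,bool);k[240:275,245:275]=1
P,u=pts("top",d,k);hsv=cv2.cvtColor(im,cv2.COLOR_BGR2HSV)[u[:,1],u[:,0]]
q=(P[:,2]>.055)&(hsv[:,0]<25)
print("pull",q.sum(),np.median(P[q,2]));rect(P[q,:2],"pull")
# box rim
k=np.zeros(d.shape,bool);k[170:252,355:428]=1
P,u=pts("top",d,k);q=(P[:,2]>.085)&(P[:,2]<.105);print("rim",q.sum(),np.median(P[q,2]),np.round(np.percentile(P[q,2],[5,95]),4));c,s,a=rect(P[q,:2],"rim");print(cv2.boxPoints((c,s,a)).round(1))
im,d=D["side"];k=np.zeros(d.shape,bool);k[240:292,318:382]=1
P,u=pts("side",d,k);q=(P[:,2]>.035)&(P[:,2]<.105);rect(P[q,:2],"boxside");print(np.round(np.percentile(P[q,2],[2,98]),4))
for n in D: print(n,np.array(cams.camera_info(n)["camera_matrix"])[0,0],np.round(-np.array(cams.camera_info(n)["view"])[:3,:3].T@np.array(cams.camera_info(n)["view"])[:3,3],3))
E
```

```text
top 458 z pct [0.0291 0.0396 0.0777 0.0799 0.0814 0.0832 0.0842]
371 0.0804681385762742
top [477.6 255.1] [ 15.7 117.4] 17.73
pca [0.4763 0.2543] -72.81034603809888
side 366 z pct [0.0034 0.0061 0.0194 0.04   0.0643 0.0763 0.0772]
side [463.4 278.7] [ 37.1 186.3] 26.66
pca [0.4672 0.253 ] -63.994928010812316
top 359 z pct [0.0182 0.0225 0.0446 0.0596 0.0616 0.0641 0.0653]
239 0.0609556493185614
top [381.8 349.9] [88.6 12. ] 15.26
pca [0.382  0.3475] -164.82448045672982
pull 217 0.07238111065059685
pull [451.7 246.7] [40.2 29.9] 17.08
rim 804 0.09409699691244447 [0.0882 0.0973]
rim [558.3 -46.8] [104.3 121.1] 77.49
[[ 487.9  -84.6]
 [ 606.1 -110.9]
 [ 628.7   -9. ]
 [ 510.5   17.2]]
boxside [558.4  22.8] [340.7 156.1] 86.54
[0.0368 0.0913]
side 545.7403189852956 [ 0.452 -1.24   0.571]
top 450.33508415036766 [0.379 0.121 1.062]
```

Blue front: yaw ≈ 17.3°, origin (0.4775, 0.255), top at z = 0.080, 118 mm wide. Its pull is centred at (0.452, 0.247) with its top at 0.072. Box face: centre (0.499, -0.034), rim at z = 0.094, yaw ≈ -12.5°. All of these match the stated sizes. Next move: turn the tool to yaw 197.3° and hover over the pull.

>>> servo_tool(delta_rot=[[0,0,-0.894],[0,0,-0.894],[0,0,-0.894],[0,0,-0.894],[0,0,-0.894],[0,0,-0.894],[0,0,-0.894],[0,0,-0.894]], delta_pos=[[0,0,0],[0,0,0],[0,0,0],[0,0,0],[0,0,0],[0,0,0],[0,0,0],[0,0,0]], gripper=[1,1,1,1,1,1,1,1], force=80)

```text
t: 1.37
ee_pos: [0.2809, 0.5862, 0.1951]
orientation: [180.0, 0.0, -162.4]
wrist_force: [0.2, -0.3, -0.1]
grip_width: 0.0856
grip_force: 0.0
```

>>> servo_tool(delta_rot=[[0,0,0],[0,0,0],[0,0,0],[0,0,0],[0,0,0],[0,0,0],[0,0,0],[0,0,0],[0,0,0],[0,0,0],[0,0,0],[0,0,0]], delta_pos=[[-0.0059,-0.0375,0],[-0.0059,-0.0375,0],[-0.0059,-0.0375,0],[-0.0059,-0.0375,0],[-0.0059,-0.0375,0],[-0.0059,-0.0375,0],[-0.0059,-0.0375,0],[-0.0059,-0.0375,0],[-0.0059,-0.0375,0],[-0.0059,-0.0375,0],[0,0,0],[0,0,0]], gripper=[1,1,1,1,1,1,1,1,1,1,1,1])

```text
t: 2.37
ee_pos: [0.4495, 0.2443, 0.1953]
orientation: [180.0, 0.0, -162.9]
wrist_force: [-1.1, 0.5, -0.4]
grip_width: 0.0853
grip_force: 0.0
```

>>> servo_tool(delta_rot=[[0,0,0],[0,0,0],[0,0,0],[0,0,0],[0,0,0],[0,0,0],[0,0,0],[0,0,0],[0,0,0]], delta_pos=[[0,0.002,0.02],[0,0,0.025],[0,0,0.025],[0,0,0.025],[0,0,0.025],[0,0,0.022],[0,0,0.015],[0,0,0.005],[0,0,0]], gripper=[1,1,1,1,1,1,1,1,1])

```text
t: 3.12
ee_pos: [0.4464, 0.2482, 0.0314]
orientation: [-180.0, -0.2, -162.6]
wrist_force: [0.7, -0.6, 0.0]
grip_width: 0.0853
grip_force: 0.0
```

>>> servo_tool(delta_rot=[[0,0,0],[0,0,0],[0,0,0],[0,0,0],[0,0,0],[0,0,0],[0,0,0],[0,0,0],[0,0,0],[0,0,0]], delta_pos=[[0,0,0],[0,0,0],[0,0,0],[0,0,0],[0,0,0],[0,0,0],[0,0,0],[0,0,0],[0,0,0],[0,0,0]], gripper=[0.2,-0.1,-0.3,-0.6,-1,-1,-1,-1,-1,-1], force=80)

```text
t: 3.95
ee_pos: [0.4488, 0.2478, 0.0344]
orientation: [180.0, 0.1, -162.7]
wrist_force: [-2.4, -1.4, 5.9]
grip_width: 0.0184
grip_force: 78.2
```

```bash
python3 - <<'E'
from h import *
s,_=grab("side");t,_=grab("top")
a=cv2.resize(t[180:320,180:340],(400,350),interpolation=cv2.INTER_CUBIC)
b=cv2.resize(s[150:270,240:360],(350,350),interpolation=cv2.INTER_CUBIC)
cv2.imwrite("pics/c.png",np.hstack([a,b]));print(r.read_state())
E
```

```text
{'t': 4.05, 'joint_pos': array([ 2.28998433e+01, -1.19265153e+00,  1.19630217e+02, -9.79539103e-04,
        6.15012867e+01, -8.43911458e+01]), 'qvel': array([ 0.069162  , -0.10021369, -0.0362606 ,  0.02289369,  0.07826553,
        0.02673774]), 'joint_torque': array([ 3.04341142e-03, -2.86267269e+01, -3.05807269e+01,  2.57255364e-02,
       -6.32979702e-01, -5.33497380e-02]), 'ee_pos': array([0.44880884, 0.24776357, 0.03445957]), 'orientation': array([ 1.79994881e+02,  6.09393372e-02, -1.62708547e+02]), 'wrist_force': array([-1.74821461, -1.08634303,  5.63683091]), 'ft_torque': array([-0.18735719,  0.38812041, -0.0268973 ]), 'grip_force': 78.22317419573665, 'grip_width': 0.018490769422116773}
```

View pics/c.png

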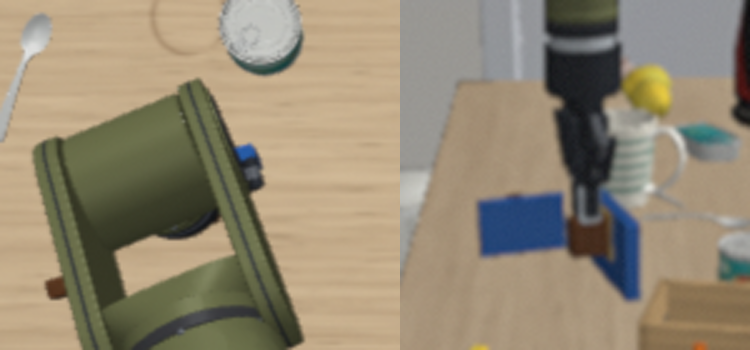

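```bash
python3 - <<'E'
from h import *
s,d=grab("side");np.savez("side1.npz",im=s,d=d)
k=np.zeros(d.shape,bool);k[206:242,296:312:4]=1
P,u=pts("side",d,k)
for c in(300,304,308):
    q=u[:,0]==c
    print(c);print(np.c_[u[q,1],np.round(P[q]*1000),s[u[q,1],u[q,0]]][::2].astype(int))
E
```

```text
300
[[206 442 219 131  39  35  33]
 [208 442 234 121  33  31  28]
 [210 442 227 117  39  36  36]
 [212 442 226 111  43  42  41]
 [214 442 250  98  60  57  54]
 [216 441 253  91  71  70  67]
 [218 441 256  84  67  65  62]
 [220 441 257  77  62  61  60]
 [222 441 249  74  66  67  67]
 [224 441 250  68  60  66  79]
 [226 441 228  69  38  52  76]
 [228 441 234  61  29  44  69]
 [230 441 233  55  27  40  67]
 [232 440 233  49  30  45  69]
 [234 440 232  44  25  40  66]
 [236 440 233  37  28  42  65]
 [238 440 233  31  81 100 118]
 [240 439 317  -6 117 142 162]]
304
[[206 453 198 137  31  28  27]
 [208 453 199 131  32  29  28]
 [210 453 200 125  30  26  24]
 [212 453 206 117  30  27  27]
 [214 453 223 106  38  35  33]
 [216 453 224 100  50  47  44]
 [218 453 221  95  49  45  44]
 [220 453 226  87  49  46  43]
 [222 452 220  84  50  45  44]
 [224 452 228  75  88  85  81]
 [226 452 233  67 100  99 102]
 [228 452 238  59  33  47  71]
 [230 452 239  53  29  44  68]
 [232 452 239  47  32  45  70]
 [234 452 235  42  29  45  69]
 [236 452 236  36  34  46  70]
 [238 451 230  32  93 110 126]
 [240 451 309  -4 123 148 166]]
308
[[206 464 197 137  32  29  27]
 [208 465 228 122  42  38  36]
 [210 464 211 121  48  43  40]
 [212 464 209 116  49  49  47]
 [214 464 241 100  90  80  72]
 [216 464 236  96 100  77  65]
 [218 464 236  90  95  72  61]
 [220 464 239  83  81  78  78]
 [222 464 230  80  76  82  84]
 [224 464 240  70  96  96  98]
 [226 464 240  64  62  69  84]
 [228 464 240  58  29  44  69]
 [230 463 236  54  27  42  68]
 [232 463 235  48  30  44  68]
 [234 463 240  40  29  46  69]
 [236 463 242  33  34  43  65]
 [238 463 274  15  65  40  31]
 [240 463 271  10  78  49  36]]
```

The fingers show only down to about z = 0.064 on the pull, yet the TCP reads 0.034. I open the gripper in place to see the true tip height.

>>> servo_tool(delta_rot=[[0,0,0],[0,0,0],[0,0,0],[0,0,0]], delta_pos=[[0,0,0],[0,0,0],[0,0,0],[0,0,0]], gripper=[0,0,0,0])

```text
t: 4.43
ee_pos: [0.4481, 0.2475, 0.0328]
orientation: [-180.0, -0.0, -162.7]
wrist_force: [0.0, 0.3, -0.5]
grip_width: 0.0428
grip_force: 0.0
```

```bash
python3 - <<'E'
from h import *
s,d=grab("side");np.savez("side2.npz",im=s,d=d)
cv2.imwrite("pics/d.png",cv2.resize(s[150:270,250:350],(500,600),interpolation=cv2.INTER_CUBIC))
S=r.read_state();print(S["ee_pos"],S["orientation"],S["wrist_force"],S["grip_width"])
E
```

```text
[0.44806774 0.24754023 0.03283329] [-1.79999900e+02 -1.80159685e-02 -1.62691205e+02] [0.78392702 0.18253445 0.02203102] 0.04270978739236442
```

View pics/d.png

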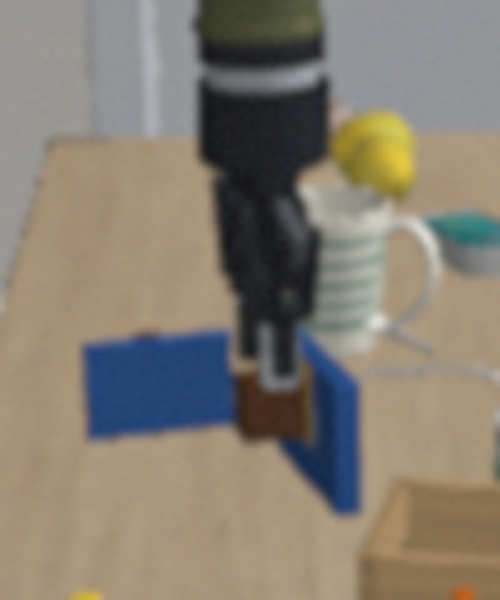

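```bash
python3 - <<'E'
from h import *
f=np.load("side2.npz");s,d=f["im"],f["d"]
k=np.zeros(d.shape,bool);k[180:242,304:308]=1
P,u=pts("side",d,k)
for v in range(180,242,2):
    q=u[:,1]==v
    print(v,np.round(np.median(P[q],0)*1000).astype(int),s[v,304:308].mean(0).astype(int))
K=np.array(cams.camera_info("side")["camera_matrix"]);V=np.array(cams.camera_info("side")["view"])
for z in(.033,.039,.064,.106,.2):
    p=K@(V@np.array([.4544,.222,z,1]))[:3];print(z,p[:2]/p[2])
E
```

```text
180 [459 213 207] [38 33 31]
182 [459 213 201] [38 34 32]
184 [459 208 196] [39 35 33]
186 [459 211 190] [39 35 33]
188 [460 208 185] [40 37 35]
190 [458 215 178] [64 60 58]
192 [458 208 174] [67 63 61]
194 [458 203 170] [54 51 49]
196 [458 183 170] [43 40 38]
198 [458 182 164] [36 33 31]
200 [458 183 159] [31 27 27]
202 [458 186 152] [31 29 27]
204 [458 187 146] [33 30 28]
206 [457 187 140] [33 30 29]
208 [457 193 133] [43 41 41]
210 [458 339  82] [41 38 36]
212 [457 191 122] [36 32 31]
214 [457 197 114] [35 32 30]
216 [457 212 104] [50 47 45]
218 [457 215  97] [51 47 46]
220 [457 211  92] [51 48 45]
222 [457 214  85] [57 54 51]
224 [457 210  81] [66 62 59]
226 [456 219  72] [112 110 107]
228 [456 237  60] [65 69 83]
230 [456 234  54] [27 43 67]
232 [456 237  48] [29 44 68]
234 [456 236  42] [28 43 68]
236 [456 236  35] [31 43 65]
238 [456 262  20] [76 74 80]
240 [456 303  -2] [105 112 120]
0.033 [305.03241715 238.53483284]
0.039 [304.99153978 236.5597346 ]
0.064 [304.82005854 228.27416347]
0.106 [304.52769407 214.14779947]
0.2 [303.85322129 181.55885874]
```

The visible tip is about 25–30 mm above the reported TCP. Going 14 mm lower is safe either way: about 20 mm of visible overlap, and if the TCP reading is right, still clear of the table and the board. I regrip there.

>>> servo_tool(delta_rot=[[0,0,0],[0,0,0],[0,0,0],[0,0,0],[0,0,0],[0,0,0],[0,0,0],[0,0,0],[0,0,0],[0,0,0]], delta_pos=[[0,0,0.007],[0,0,0.007],[0,0,0],[0,0,0],[0,0,0],[0,0,0],[0,0,0],[0,0,0],[0,0,0],[0,0,0]], gripper=[0,0,0,-0.2,-0.3,-0.6,-1,-1,-1,-1], force=80)

```text
t: 5.32
ee_pos: [0.4484, 0.2477, 0.0193]
orientation: [180.0, 0.0, -162.7]
wrist_force: [0.4, -0.5, 1.4]
grip_width: 0.0221
grip_force: 79.1
```

```bash
python3 - <<'E'
from h import *
s,d=grab("side");np.savez("side3.npz",im=s,d=d)
k=np.zeros(d.shape,bool);k[214:242,302:308]=1
P,u=pts("side",d,k)
for v in range(214,242,2):
    q=u[:,1]==v
    print(v,np.round(np.median(P[q],0)*1000).astype(int),s[v,302:308].mean(0).astype(int))
E
```

```text
214 [454 213 109] [37 34 31]
216 [454 204 106] [36 32 31]
218 [454 208  99] [39 36 35]
220 [454 222  89] [61 57 55]
222 [454 224  82] [67 64 61]
224 [454 225  76] [67 63 60]
226 [454 224  70] [67 64 61]
228 [454 225  64] [71 68 64]
230 [453 226  57] [109 107 104]
232 [453 237  47] [64 70 83]
234 [453 236  42] [28 43 68]
236 [453 237  35] [31 44 67]
238 [453 239  28] [81 85 95]
240 [453 309  -4] [111 124 137]
```

Better grip now: width 22 mm and about 20 mm of overlap. I lift, turn to the cradle's yaw and carry it to a standoff 45 mm in front of the box.

>>> servo_tool(delta_rot=[[0,0,0],[0,0,0],[0,0,0],[0,0,0.828],[0,0,0.828],[0,0,0.828],[0,0,0.828],[0,0,0.828],[0,0,0.828],[0,0,0]], delta_pos=[[0,0,-0.01],[0,0,-0.015],[0,0,-0.015],[0,0,0],[0,0,0],[0,0,0],[0,0,0],[0,0,0],[0,0,0],[0,0,0]], gripper=[-1,-1,-1,-1,-1,-1,-1,-1,-1,-1])

```text
t: 6.2
ee_pos: [0.4479, 0.2475, 0.0592]
orientation: [-180.0, -0.0, 167.4]
wrist_force: [0.0, 0.3, -1.7]
grip_width: 0.0219
grip_force: 78.6
```

>>> servo_tool(delta_rot=[[0,0,0],[0,0,0],[0,0,0],[0,0,0],[0,0,0],[0,0,0],[0,0,0],[0,0,0],[0,0,0],[0,0,0],[0,0,0],[0,0,0]], delta_pos=[[-0.0015,-0.0137,0],[-0.003,-0.025,0],[-0.003,-0.03,0],[-0.003,-0.03,0],[-0.003,-0.03,0],[-0.003,-0.03,0],[-0.003,-0.03,0],[-0.003,-0.03,0],[-0.003,-0.025,0],[-0.002,-0.02,0],[0,0,0],[0,0,0]], gripper=[-1,-1,-1,-1,-1,-1,-1,-1,-1,-1,-1,-1])

```text
t: 7.2
ee_pos: [0.4175, -0.0168, 0.0591]
orientation: [180.0, -0.0, 167.4]
wrist_force: [0.3, 1.3, -2.2]
grip_width: 0.0222
grip_force: 79.0
```

```bash
cat > look.py <<'E'
from m import *
import sys
tag=sys.argv[1]
S=r.read_state();print(np.round(S["ee_pos"],4),np.round(S["orientation"],2),np.round(S["wrist_force"],2),np.round(S["ft_torque"],2),S["grip_width"],S["t"])
s,ds=grab("side");t,dt=grab("top");np.savez(f"l{tag}.npz",s=s,ds=ds,t=t,dt=dt)
for n,im,d,roi in(("top",t,dt,(340,200,470,340)),("side",s,ds,(240,220,360,310))):
    m=colmask(im,roi,*BLUE);P,u=pts(n,d,m)
    print(n,len(P),"z",np.round(np.percentile(P[:,2],[2,10,50,90,98]),4),"px",u.min(0),u.max(0))
    if len(P)>20: rect(P[:,:2],"all"); T=P[P[:,2]>np.percentile(P[:,2],95)-.012];rect(T[:,:2],"uppertop")
b=cv2.resize(s[215:315,235:395],(640,400),interpolation=cv2.INTER_CUBIC)
a=cv2.resize(t[150:310,340:450],(138*2,400),interpolation=cv2.INTER_CUBIC)[:, :160*2]
v=np.hstack([b,cv2.resize(a,(160,232)) if 0 else np.zeros((400,0,3),np.uint8)])
cv2.imwrite(f"pics/s{tag}.png",b);cv2.imwrite(f"pics/t{tag}.png",a)
cv2.imwrite(f"pics/l{tag}.png",cv2.resize(np.hstack([b,a]),(800,int(400*800/(640+a.shape[1])))))
E
python3 look.py 1
```

```text
[ 0.4175 -0.0168  0.0591] [179.99  -0.   167.43] [ 0.26  1.33 -2.21] [ 0.02  0.06 -0.04] 0.022247096649473132 7.2
top 98 z [0.0832 0.0992 0.1194 0.1222 0.3477] px [355 252] [368 261]
all [448.7  28.8] [25.2 32. ] 88.9
uppertop [438.8  36.6] [10. 12.] 88.9
side 732 z [0.0061 0.0232 0.0744 0.1158 0.1569] px [268 220] [310 280]
all [409.7 130.4] [ 85.  445.9] 6.97
uppertop [428.6 -29.2] [118.   51.2] 76.25
```

View pics/l1.png

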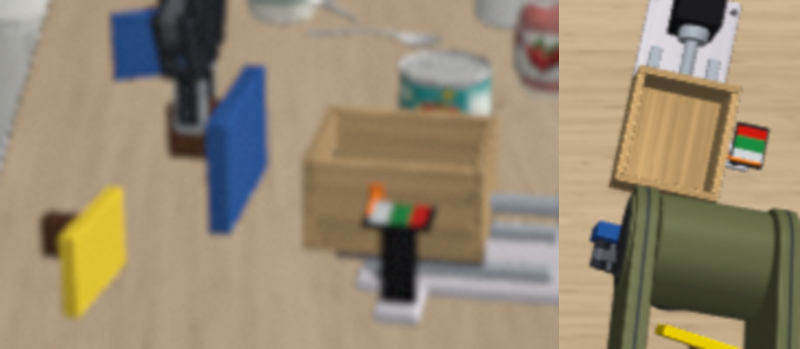

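```bash
cat > fit.py <<'E'
from m import *
import sys
from scipy.optimize import minimize
from scipy.spatial.transform import Rotation as Ro
tag=sys.argv[1];x0=[float(a) for a in sys.argv[2:6]]  # x y z(mm) yaw
f=np.load(f"l{tag}.npz");s,ds=f["s"],f["ds"]
i=cams.camera_info("side");K=np.array(i["camera_matrix"]);V=np.array(i["view"])
def proj(P):
    q=(P@V[:3,:3].T+V[:3,3])@K.T;return q[:,:2]/q[:,2:]
def corners(lo,hi): return np.array([[x,y,z] for x in(lo[0],hi[0]) for y in(lo[1],hi[1]) for z in(lo[2],hi[2])])
B=corners((-.008,-.06,0),(.008,.06,.08))
def world(p,C):
    return C@Ro.from_euler("xyz",p[3:6],degrees=True).as_matrix().T+np.array(p[:3])/1000
S=6
p0=np.array(x0[:3]+[0,0,x0[3]])
c0=proj(world(p0,B));l,t=np.floor(c0.min(0)-8).astype(int);rr,b=np.ceil(c0.max(0)+8).astype(int)
m=colmask(s,(l,t,rr,b),(100,120,25),(130,255,255)).astype(np.uint8)
n,lab,st,_=cv2.connectedComponentsWithStats(m);m=(lab==1+st[1:,4].argmax())
P,_=pts("side",ds,cv2.erode(m.astype(np.uint8),np.ones((3,3)))>0)
M=cv2.resize(m[t:b,l:rr].astype(np.float32),None,fx=S,fy=S,interpolation=cv2.INTER_LINEAR)>.5
def cost(p):
    h=cv2.convexHull((((proj(world(p,B))-[l,t]+.5)*S-.5)*16).astype(np.int32).reshape(-1,1,2))
    im=np.zeros(M.shape,np.uint8);cv2.fillConvexPoly(im,h,1,shift=4);im=im>0
    iou=(im&M).sum()/(im|M).sum()
    q=(P-np.array(p[:3])/1000)@Ro.from_euler("xyz",p[3:6],degrees=True).as_matrix()-[0,0,.04]
    e=np.abs(q)-[.008,.06,.04];sd=np.linalg.norm(np.maximum(e,0),axis=1)+np.minimum(e.max(1),0)
    return (1-iou)*20+np.mean(np.minimum(np.abs(sd)/.004,3)), iou
best=None
for k in range(4):
    st_=p0+np.random.default_rng(k).normal(0,[2,2,2,1,1,1])
    o=minimize(lambda p:cost(p)[0]+.02*np.sum((p[3:5]/3)**2),st_,method="Nelder-Mead",options=dict(maxiter=900,initial_simplex=st_+np.vstack([np.zeros(6),np.diag([4,4,4,3,3,3])])))
    print(np.round(o.x,2),round(o.fun,3),round(cost(o.x)[1],3))
    if best is None or o.fun<best.fun: best=o
# overlay of board + box
im=cv2.resize(s[215:315,235:395],(800,500),interpolation=cv2.INTER_CUBIC)
Bx=corners((0,-.052,.03),(.12,.052,.094));cr=np.array([499.2,-33.7,0,0,0,-12.5])
if len(sys.argv)>6: cr[:2]+=float(sys.argv[6])*np.array([.9763,-.2164])
for C,p,col in((B,best.x,(255,255,255)),(Bx,cr,(0,255,255))):
    c=((proj(world(p,C))-[235,215]+.5)*5-.5)
    for a in range(8):
        for k in(1,2,4):
            if not a&k: cv2.line(im,tuple(c[a].astype(int)),tuple(c[a|k].astype(int)),col,1)
cv2.imwrite(f"pics/f{tag}.png",im)
E
python3 fit.py 1 446.8 -23.2 40 -12.6
```

```text
[445.41 -23.96  35.14  -4.06   1.06  -9.83] 3.075 0.875
[445.83 -22.56  37.39  -2.75   0.82  -9.66] 3.196 0.869
[445.89 -23.14  37.35  -0.83   0.93  -9.84] 3.293 0.857
[445.96 -23.82  37.    -3.85   0.7   -9.46] 3.132 0.873
```

View pics/f1.png

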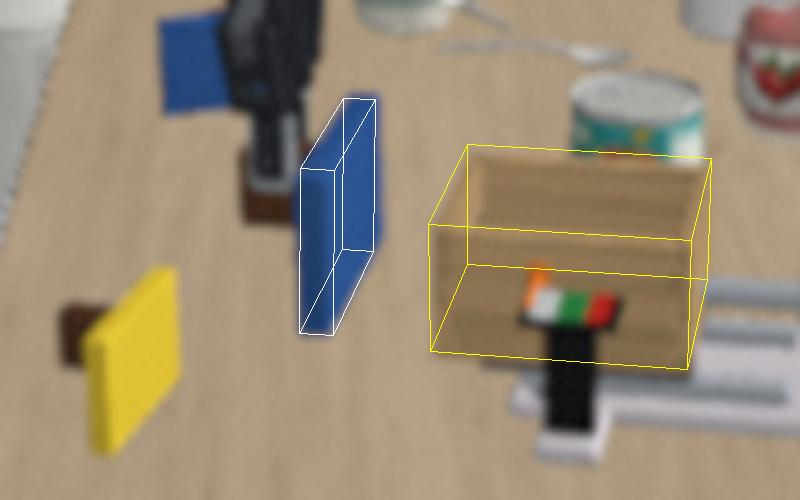

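```bash
sed -i 's/^S=6/S=6;W=60/; s/(1-iou)\*20/(1-iou)*W/; s/range(4)/range(6)/; s/maxiter=900/maxiter=2500,maxfev=4000,adaptive=True/' fit.py
sed -i 's/^best=None/vv,uu=np.nonzero(m);print("mask",uu.min(),uu.max(),vv.min(),vv.max(),m.sum(),"p0",cost(p0));best=None;print("sd pts",np.round(np.percentile(P,[5,50,95],axis=0),3))/' fit.py
python3 fit.py 1 446.8 -23.2 40 -12.6
```

```text
mask 294 310 235 280 536 p0 (np.float64(13.088868449665458), np.float64(0.7872627066748316))
sd pts [[ 0.433 -0.085  0.053]
 [ 0.446 -0.058  0.088]
 [ 0.461  0.003  0.116]]
[445.89 -22.66  39.48  -1.7    0.97  -9.68] 9.097 0.857
[445.53 -20.84  36.73  -2.52   1.19  -9.9 ] 8.612 0.867
[445.56 -22.06  38.14  -1.94   1.36  -9.81] 8.929 0.861
[444.96 -22.52  35.55  -5.33   1.51  -9.95] 8.002 0.879
[445.82 -21.78  38.53  -1.59   1.05  -9.67] 9.002 0.859
[445.35 -18.81  34.81  -4.53   0.98  -9.83] 8.183 0.88
```

View pics/f1.png

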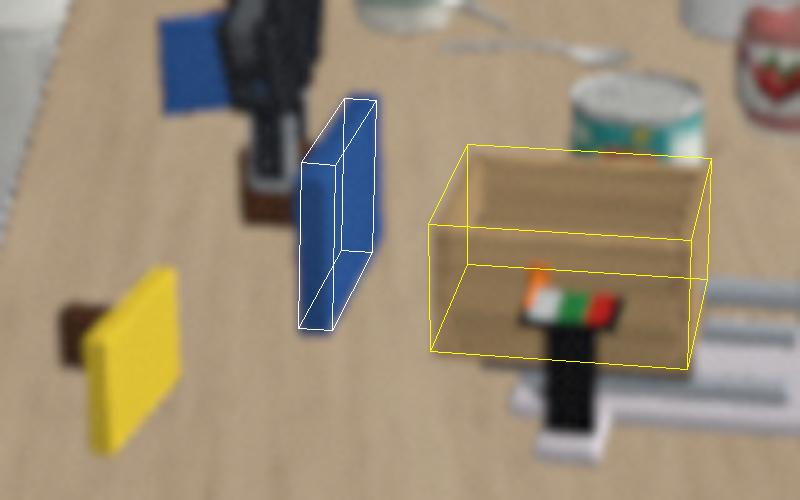

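```bash
python3 - <<'E'
s=open("fit.py").read()
a=s.index("m=colmask(s,");b=s.index("\n",a)
s=s[:a]+"m=np.zeros(s.shape[:2],np.uint8);m[t:b,l:rr]=(s[t:b,l:rr,0].astype(int)-s[t:b,l:rr,2]>22)"+s[b:]
open("fit.py","w").write(s)
E
python3 fit.py 1 446.8 -23.2 40 -12.6
```

```text
mask 293 311 234 281 616 p0 (np.float64(7.348253336688147), np.float64(0.8830057710157795))
sd pts [[ 0.432 -0.085  0.05 ]
 [ 0.446 -0.055  0.088]
 [ 0.463  0.012  0.117]]
[446.89 -20.94  35.71  -1.91   0.65 -11.29] 4.344 0.937
[445.99 -22.36  36.06  -2.62   1.03 -11.94] 4.283 0.936
[446.29 -23.57  36.49  -2.7    0.75 -11.64] 3.968 0.941
[446.66 -21.35  35.6   -2.65   0.78 -11.3 ] 4.046 0.942
[446.57 -18.79  34.98  -2.42   0.88 -11.29] 4.305 0.941
[446.99 -24.72  38.    -1.65   0.88 -11.06] 4.48 0.933
```

Held pose agrees with the expected one: x ≈ 446.5, yaw ≈ -12°, upright to within a degree or two, and no slip. The box wireframe fits the picture too. I lower 18 mm, shift 1.2 mm sideways and go 35 mm forward.

>>> servo_tool(delta_rot=[[0,0,0],[0,0,0],[0,0,0],[0,0,0],[0,0,0],[0,0,0],[0,0,0],[0,0,0]], delta_pos=[[-0.004,0.0012,0.006],[-0.008,0,0.006],[-0.008,0,0.006],[-0.008,0,0],[-0.005,0,0],[-0.002,0,0],[0,0,0],[0,0,0]], gripper=[-1,-1,-1,-1,-1,-1,-1,-1])

```text
t: 7.97
ee_pos: [0.4526, -0.022, 0.0412]
orientation: [180.0, 0.0, 167.5]
wrist_force: [-0.5, -0.7, -2.0]
grip_width: 0.0219
grip_force: 78.9
```

```bash
python3 look.py 2; python3 fit.py 2 481.5 -30.5 22 -12.6
```

```text
[ 0.4526 -0.022   0.0412] [180.     0.   167.53] [-0.48 -0.65 -2.  ] [-0.06  0.05 -0.03] 0.021893538480474893 7.9667
top 79 z [0.0582 0.0978 0.1023 0.1055 0.3281] px [357 237] [369 245]
all [480.6  23.2] [20.7 38.5] 79.14
uppertop [470.8  34.2] [ 4.3 14.6] 55.84
side 850 z [0.0037 0.0129 0.0444 0.0976 0.1002] px [268 220] [323 288]
all [429.9 131.1] [ 90.1 458.1] 11.8
uppertop [461.4 -28.9] [118.6  56.8] 77.17
mask 309 324 241 288 505 p0 (np.float64(13.31655821993054), np.float64(0.785175879396985))
sd pts [[ 0.466 -0.09   0.033]
 [ 0.478 -0.074  0.079]
 [ 0.495  0.001  0.099]]
[479.11 -28.81  19.78  -3.19   2.83 -10.61] 10.121 0.84
[479.3  -29.2   19.57  -3.37   2.57 -10.72] 10.064 0.84
[479.33 -28.17  19.47  -3.12   2.58 -10.65] 10.125 0.84
[478.7  -29.87  19.96  -3.52   3.05 -10.52] 10.1 0.84
[479.26 -27.01  19.04  -3.09   2.83 -10.59] 10.227 0.84
[479.26 -30.26  20.06  -3.44   2.46 -10.7 ] 10.047 0.84
```

View pics/s2.png

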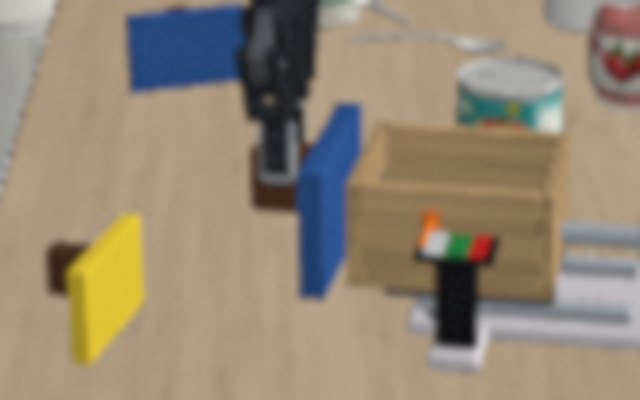

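```bash
cat > chk.py <<'E'
from m import *
import sys
f=np.load(f"l{sys.argv[1]}.npz");t,d=f["t"],f["dt"]
tcp=np.array([float(a) for a in sys.argv[2:4]])
u=np.array([.9763,-.2164]);v=np.array([.2164,.9763])
m=np.zeros(d.shape,bool);m[225:250,350:374]=1
m&=(t[...,0].astype(int)-t[...,2]>22)
P,px=pts("top",d,m);q=(P[:,2]>.09)&(P[:,2]<.115);P=P[q]
# use common plane z=.102: rays intersect plane to kill depth noise
c=np.array([.379,.121,1.062]);Q=c+(P-c)*((.102-c[2])/(P[:,2]-c[2]))[:,None]
X=Q[:,:2]*1000-tcp
print("board u",np.round(np.percentile(X@u,[0,5,50,95,100]),1),"v",np.round(np.percentile(X@v,[0,50,95,100]),1),"z",np.median(P[:,2]),len(P),"z vs v slope",np.polyfit(X@v,P[:,2]*1000,1))
# line fits: back edge (max u per v bin)
b=np.round(X@v/2.4);uu=X@u
print([(int(k*2.4),round(uu[b==k].min(),1),round(uu[b==k].max(),1)) for k in np.unique(b)])
k=np.zeros(d.shape,bool);k[160:252,355:432]=1
P,px=pts("top",d,k);q=(P[:,2]>.088)&(P[:,2]<.1);P=P[q]
m2=t[...,0].astype(int)-t[...,2]; 
Q=c+(P-c)*((.094-c[2])/(P[:,2]-c[2]))[:,None];X=Q[:,:2]*1000-tcp
b_=m2[px[q][:,1],px[q][:,0]]<0
X=X[b_];print("box rim u",np.round(np.percentile(X@u,[0,1,99,100]),1),"v",np.round(np.percentile(X@v,[0,1,99,100]),1))
E
python3 chk.py 2 452.6 -22.0
python3 - <<'E'
# initial frame, same method relative to origin for box
import numpy as np
f=np.load("top0.npz");np.savez("l0.npz",t=f["im"],dt=f["d"])
E
python3 chk.py 0 452.6 -22.0 2>&1 | tail -1
```

```text
board u [21.5 22.9 29.6 36.9 37.7] v [39.9 50.3 60.1 61.4] z 0.10225230309858646 74 z vs v slope [-6.4315579e-02  1.0527217e+02]
[(40, np.float64(22.5), np.float64(36.1)), (43, np.float64(22.0), np.float64(37.7)), (45, np.float64(21.5), np.float64(37.3)), (48, np.float64(23.2), np.float64(36.8)), (50, np.float64(22.7), np.float64(36.3)), (52, np.float64(24.4), np.float64(37.5)), (55, np.float64(23.9), np.float64(37.0)), (57, np.float64(23.4), np.float64(36.6)), (60, np.float64(23.0), np.float64(36.1)), (62, np.float64(31.4), np.float64(31.4))]
box rim u [ 47.5  49.3 168.2 168.4] v [-53.2 -52.8  50.9  51.1]
IndexError: index -1 is out of bounds for axis 0 with size 0
```

Sideways offset is about 1.5 mm and the gap about 10 mm. I correct the offset, then make contact slowly.

>>> servo_tool(delta_rot=[[0,0,0],[0,0,0],[0,0,0],[0,0,0],[0,0,0],[0,0,0],[0,0,0],[0,0,0],[0,0,0],[0,0,0],[0,0,0],[0,0,0]], delta_pos=[[0,-0.0015,0],[-0.003,0,0],[-0.003,0,0],[-0.0015,0,0],[-0.0015,0,0],[-0.0015,0,0],[-0.0015,0,0],[-0.0015,0,0],[-0.0015,0,0],[-0.0015,0,0],[0,0,0],[0,0,0]], gripper=[-1,-1,-1,-1,-1,-1,-1,-1,-1,-1,-1,-1])

```text
t: 9.07
ee_pos: [0.4679, -0.0272, 0.0408]
orientation: [-180.0, -0.1, 167.5]
wrist_force: [-3.5, -0.3, 0.6]
grip_width: 0.0223
grip_force: 79.2
```

```bash
python3 look.py 3|head -2; python3 - <<'E'
from h import *
p=r.read_state()["ee_pos"]*1000
import subprocess;print(subprocess.run(["python3","chk.py","3",str(p[0]),str(p[1])],capture_output=True,text=True).stdout)
E
```

```text
[ 0.4679 -0.0272  0.0408] [-1.7999e+02 -5.0000e-02  1.6751e+02] [-3.51 -0.26  0.64] [0.05 0.74 0.17] 0.022263610303158418 9.0667
top 81 z [0.0625 0.0981 0.1017 0.172  0.3248] px [359 229] [372 238]
board u [22.7 24.4 30.6 37.  37.8] v [39.9 50.  60.  61.3] z 0.10142469335439927 66 z vs v slope [1.59694737e-02 1.00869678e+02]
[(40, np.float64(22.7), np.float64(35.9)), (43, np.float64(24.3), np.float64(37.5)), (45, np.float64(23.9), np.float64(37.0)), (48, np.float64(23.4), np.float64(36.6)), (50, np.float64(25.0), np.float64(36.1)), (52, np.float64(24.6), np.float64(37.8)), (55, np.float64(26.2), np.float64(37.3)), (57, np.float64(25.3), np.float64(36.8)), (60, np.float64(24.8), np.float64(36.3)), (62, np.float64(26.9), np.float64(26.9))]
box rim u [ 39.3  41.2 157.9 158.1] v [-51.5 -51.   52.6  53.1]
```

Contact is made: travel about 5–6 mm, and the sides line up to within 1 mm. I push on about 13 mm.

>>> servo_tool(delta_rot=[[0,0,0],[0,0,0],[0,0,0],[0,0,0],[0,0,0],[0,0,0],[0,0,0],[0,0,0],[0,0,0],[0,0,0],[0,0,0],[0,0,0]], delta_pos=[[-0.0013,0,0],[-0.0013,0,0],[-0.0013,0,0],[-0.0013,0,0],[-0.0013,0,0],[-0.0013,0,0],[-0.0013,0,0],[-0.0013,0,0],[-0.0013,0,0],[-0.0013,0,0],[0,0,0],[0,0,0]], gripper=[-1,-1,-1,-1,-1,-1,-1,-1,-1,-1,-1,-1])

```text
t: 10.17
ee_pos: [0.4799, -0.0299, 0.0407]
orientation: [-180.0, -0.2, 167.5]
wrist_force: [-8.4, 0.5, 2.3]
grip_width: 0.022
grip_force: 79.5
```

```bash
python3 look.py 4|head -2; python3 - <<'E'
from h import *
p=r.read_state()["ee_pos"]*1000
import subprocess;print(subprocess.run(["python3","chk.py","4",str(p[0]),str(p[1])],capture_output=True,text=True).stdout)
f=np.load("l4.npz");a=cv2.resize(f["s"][225:305,290:390],(500,400),interpolation=cv2.INTER_CUBIC);b=cv2.resize(f["t"][150:250,355:430],(300,400),interpolation=cv2.INTER_CUBIC)
cv2.imwrite("pics/v4.png",np.hstack([a,b]))
E
```

```text
[ 0.4799 -0.0299  0.0407] [-1.7997e+02 -1.6000e-01  1.6754e+02] [-8.42  0.48  2.27] [0.15 1.26 0.31] 0.022049913859583842 10.1667
top 71 z [0.0641 0.0976 0.1017 0.1727 0.3286] px [360 224] [373 233]
board u [23.6 24.5 30.  35.6 36.8] v [39.2 48.5 59.7 61.5] z 0.10149103951720401 51 z vs v slope [-9.99115436e-02  1.06609833e+02]
[(38, np.float64(24.1), np.float64(24.1)), (40, np.float64(23.6), np.float64(36.8)), (43, np.float64(27.4), np.float64(36.3)), (45, np.float64(24.8), np.float64(35.9)), (48, np.float64(24.3), np.float64(35.4)), (50, np.float64(26.0), np.float64(34.9)), (52, np.float64(27.6), np.float64(34.5)), (55, np.float64(27.1), np.float64(34.0)), (57, np.float64(26.7), np.float64(33.5)), (60, np.float64(26.2), np.float64(30.4)), (62, np.float64(25.7), np.float64(25.7))]
box rim u [ 39.4  40.8 157.8 158. ] v [-51.4 -50.9  52.8  53.1]
```

View pics/v4.png

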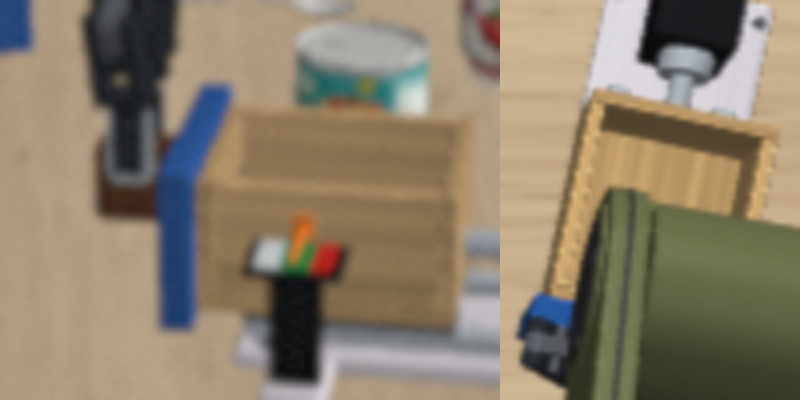

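The side crop shows the blue front flat on the box face with the pointer over the middle of the green (crop 300,255). The overhang at the bottom (y 327 against 308) is about 8–9 mm. I hold briefly to check it is steady, then hand in.

>>> servo_tool(delta_rot=[[0,0,0],[0,0,0],[0,0,0],[0,0,0],[0,0,0],[0,0,0]], delta_pos=[[0,0,0],[0,0,0],[0,0,0],[0,0,0],[0,0,0],[0,0,0]], gripper=[-1,-1,-1,-1,-1,-1])

```text
t: 10.77
ee_pos: [0.4798, -0.03, 0.0407]
orientation: [-180.0, -0.2, 167.5]
wrist_force: [-8.0, 0.3, 2.3]
grip_width: 0.0219
grip_force: 79.5
```

```bash
python3 - <<'E'
from h import *
S=r.read_state();print(S["ee_pos"],S["wrist_force"],S["grip_force"])
if 6.8<-S["wrist_force"][0]<9.3: print(r.close_job())
E
```

```text
[ 0.47979005 -0.029951    0.04074515] [-7.98147639  0.25465628  2.32458058] 79.46288108825684
the job is handed in; nothing more can be done
None
```

The job is handed in at about 10.8 s: the blue front is flat on the box and centred to about 1 mm, the pointer is in the middle of the green, and the arm is still gripping (79 N) and pressing steadily at about 8 N.

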